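# Check a press foot under the loupe

## Task

A rubber foot has come off the cup press: take it from the round trivet, lay it flat inside the blue ring of the inspection stand and let go of it, then pick up the hand loupe by its handle and hold it steady and level, lens centred over the foot, with the lens frame at the height of the red collar on the stand's post. Finish while still holding the loupe there in the gripper, touching neither stand nor foot with it, and leave the other things on the table where they are.

Things in the scene. Friction and masses are not known exactly. Their poses are not given: they have to be found in the camera images.
- foot_center (a point): Centre of the loose black rubber foot, a disc 45 mm across and 10 mm thick lying flat on a round wooden trivet (90 mm across, 24 mm high, fixed) near the front of the table (this point is 5 mm above its underside). z axis up.
- foot: The same rubber foot; origin at the centre of its underside.
- viewing_spot (a point): Centre of the blue ring, on the top face of the inspection stand's base plate, 24 mm above the table. The ring is printed flat, 75 mm inside diameter, round a white disc. The stand is fixed; its plate reaches 55 mm from this point towards stand -x (nearest the robot), 130 mm towards stand +x, 50 mm to either side. x axis points from the ring to the post.
- stand: The fixed inspection stand: grey base block, 24 mm thick, with ring and, 105 mm from the ring's centre along stand +x, a steel post 10 mm thick with a black ball top, 186 mm high in all. Origin under the ring's centre, at table height.
- focal_mark (a point): Centre of the red collar on the stand's post, half-way up the collar: the height at which the middle of the lens belongs. The collar is 24 mm across and 10 mm high, with a 14 mm red pointer towards the ring and a brass screw behind; it does not slide, and its height differs from start to start (about 95 to 145 mm above the table).
- collar: The same red collar; origin on the post's axis at the collar's lower face.
- loupe_grip (a point): Middle of the loupe's grip, 11 mm above the loupe's underside. The black handle is a bar 18 mm wide and 22 mm high (z), running from 57 mm behind this point (-x, ribbed end) to 37 mm ahead (+x). x axis points along the handle to the lens, z up. The loupe starts lying flat on the table.
- lens_center (a point): Centre of the clear lens in its dark round frame (70 mm outside diameter, 60 mm inside, 14 mm high), 100 mm along +x from the grip point and 7 mm above the loupe's underside, so 4 mm lower than the grip point. z axis is the lens axis.
- loupe: The same loupe (about 0.1 kg, most of it in the handle; balances about 12 mm from the grip point towards the lens); origin on its underside, straight under the grip point.
- small_tin: Bystander: round food tin with a tomato picture, 57 mm across, 72 mm high; origin under its centre.
- salt_shaker: Bystander: grey-capped clear shaker, 44 mm across, 90 mm high; origin under its centre.
- dial_timer: Bystander: cream kitchen timer, 61 mm across, 43 mm high; origin under its centre.
- marker_pen: Bystander: black and white marker pen lying on the towel, 135 mm long (its y axis), 17 mm thick; origin under its centre.

How it is judged:
On the way, in this order (a step that is already met when the one before it is completed fails the run):
1. the rubber foot lies flat inside the blue ring, let go of (horizontal distance between foot_center and viewing_spot below 0.015 m and z of foot_center in the frame of viewing_spot between 0.001 and 0.01 m and angle between foot_center's own z axis and vertical below 0.15 rad and contact force between the fingers and foot below 0.1 N and linear speed of foot below 0.02 m/s), for 0.2 s.
2. the loupe is held level over the foot at the collar's height (horizontal distance between lens_center and foot_center below 0.015 m and z of lens_center in the frame of focal_mark between -0.01 and 0.01 m and angle between lens_center's own z axis and vertical below 0.12 rad and linear speed of loupe below 0.02 m/s and angular speed of loupe below 0.15 rad/s and contact force between the fingers and loupe above 1 N and contact force between loupe and stand below 0.2 N and contact force between loupe and collar below 0.2 N and contact force between loupe and foot below 0.2 N), for 0.3 s.
At the end, for the whole second after the job is handed in: Foot flat on the stand, released, within 15 mm of the ring centre; loupe in the gripper, still, lens centre within 15 mm (horizontally) of the foot centre and 10 mm of the collar mid-height, lens within 0.12 rad of level, touching neither stand, collar nor foot (all of step 1 and all of step 2); the arm keeps its last pose, push and grip.
It fails at once if a bystander is moved by more than 30 mm (distance of any of small_tin, salt_shaker, dial_timer, marker_pen from where it was at the start of the episode above 0.03 m).
It also fails if it takes over 51 s, if anything falls off the work surface, if the arm or the gripper's body presses on something with over 40 N, if the wrist force passes 120 N, or if a joint passes its speed limit or range.

## Robot

A 7-joint arm with a two-finger parallel gripper is mounted at the origin on a cart in front of the work surface, level with it; the furniture and walls round the work are solid. World frame = base frame: x ahead of the robot, y to its left, z up, the work surface at z = 0. Lengths are in m, angles in rad, forces in N, time in s.
With the tool pointing down it reaches from about 0.35 to 0.9 m from the base axis. Payload 8.1 kg.
Tool frame: the origin (TCP) lies on the front face of the gripper's body, between the roots of the fingers; the fingertips stand 73 mm ahead of it and the grasp point (between the pads) lies 54 mm ahead of it; z points along the fingers, y is the line along which they close (so a half turn about z gives the same grasp; the last joint's range is limited). The gripper opens to 85 mm and grips with 20 to 120 N. Pads are 22 mm wide; open, the fingers measure 114 mm over their backs; the gripper's body (76 mm by 85 mm) begins 54 mm behind the grasp point. The pads swing forward as they close: fully open they stand 13 mm farther back than shut.
Start: joints at [1.08, 0.434, 0.025, 1.573, -0.012, 1.134, -0.075], TCP at [0.236, -0.579, 0.304] pointing down, gripper open.
Joint ranges: [-2.62, 2.62], [-0.44, 2.09], [-1.27, 1.32], [0.08, 2.57], [-1.32, 4.46], [0.12, 2], [-2.74, 2.74]. Speed limits (rad/s): [2.22, 2.22, 3.01, 3.01, 3.14, 3.14, 3.14].

## Interface

Orientations are given as a 3x3 rotation matrix whose columns are the frame's x, y, z axes.
In Python, from workcell import ctrl gives the robot as it stands.
- The arm moves only by the shell command python3 -m jog 'ROWS' [FORCE]. ROWS is a JSON object of lists of equal length, an entry for each row: "dp": the shift along the tool's x, y, z in mm, a list of three; "angular": the turn, a rotation vector about the tool's x, y, z in rad, a list of three; "gripper": the opening, from 0 (shut) to 1 (fully open). In form: {"dp": [[x, y, z], ...], "angular": [[ax, ay, az], ...], "gripper": [gripper, ...]}. A call has 1 to 20 rows; each row shifts and turns the commanded pose from where the row before left it, along the tool's axes as they then stand; what a row does not reach is not made up. A row lasts 1/10 s, in which the tool goes at most 50 mm and 8.59 degrees, less where a joint would pass 70% of its speed; a pose out of reach is approached as far as the arm can. A call with a gripper value outside its range is refused whole. The fingers move at their own pace and stop on an object; FORCE is the grip in N (left out, the last holds). Time passes only in rows, so rows that do not move let the fingers close. It gives the time, the measured TCP pose, the force, the opening and the grip force at its end, in the units of the state.
- ctrl.sense(): the state, without advancing time (a new reading comes with each control period).
- ctrl.grab_frame(name): name is "scene" or "top" or "wrist"; returns a dict with "pixels" (420x560x3 uint8, blue, green, red), "fx", "fy", "cx", "cy" (pixels), "world_from_camera" (4x4, takes a point from camera to world coordinates). Camera axes: x right, y up, looking along -z (the intrinsics and any distortion apply to the point x, -y, -z); pixel columns grow to the right and rows downward; lengths in m; the calibration is good to about 2 mm. A picture is of the moment at which its call begins. There is no depth.
- ctrl.finish_job(): hands the job in; it is judged then, once.
Trained networks look in the newest picture that a camera, given by its name, has taken for a name from the list of things; names that differ only in an ending like _2 or _b are one class to them, and where a whole thing is asked for, a point or a joint stands for the part that bears it (a point fixed in the world has none). Each returns a list of dicts, best first, with "confidence" (0 to 1); they miss things now and then, are a little off and sometimes report something else, mostly with a low value. They report only what shows in the picture. A call takes as long as a camera call.
- ctrl.look_for(label, camera): "location" ([x, y, z] in m, in the coordinates of the camera as it stood for that picture, good to about 4 mm: the middle of the surface that is visible of it).
- ctrl.spot_point(label, camera): "location" ([x, y, z] in m, in the coordinates of the camera as it stood for that picture, good to about 4 mm: a listed point, or the origin of a listed thing).
The state is a dict: "time": time; "joint_positions": joint angles; "qd": joint speeds; "joint_torque": joint torques, N m; "ee_pos": TCP position; "orientation": TCP orientation; "force": force on the tool from outside, world axes, zero at the start; "moment": the same for the moment, N m; "width": opening from 0.0 (shut) to 1.0 (fully open); "finger_force": force on a finger pad.
Only numpy, scipy, OpenCV 4.12 (cv2) and the standard library are available. Lean on these libraries where they do the work, as an engineer would, in place of code of your own. Each camera call takes 0.05 s, during which the arm holds its last target. There are 200 camera calls.

## Working session

There is one attempt and no reset: what is moved stays moved. The work goes in short steps, Python scripts to look and compute and a shell command to move; the robot and the scene stay as the last step left them, time stands still between calls to the robot, and variables do not carry over. Pictures are saved under pics/ and viewed, at most 10 in all, crops included, and the job is handed in when it is done.

```bash
mkdir -p pics
cat > h.py <<'E'
import numpy as np, cv2
from workcell import ctrl
def w(f,p): 
    T=np.array(f["world_from_camera"]); return (T@np.r_[p,1])[:3]
def proj(f,P):
    T=np.linalg.inv(np.array(f["world_from_camera"])); c=(T@np.r_[P,1])[:3]
    return np.array([f["cx"]+f["fx"]*c[0]/-c[2], f["cy"]+f["fy"]*(-c[1])/-c[2]])
def ray(f,u,v,z):
    T=np.array(f["world_from_camera"]); d=T[:3,:3]@np.array([(u-f["cx"])/f["fx"],-(v-f["cy"])/f["fy"],-1]); o=T[:3,3]
    return o+d*(z-o[2])/d[2]
E
python3 - <<'E'
from h import *
np.set_printoptions(precision=4,suppress=True)
ims=[]
for c in ("scene","top"):
    f=ctrl.grab_frame(c); im=f["pixels"].copy(); print(c,f.keys(),f["fx"],np.array(f["world_from_camera"])[:3,3])
    for l in ["foot_center","viewing_spot","focal_mark","loupe_grip","lens_center","stand","collar","small_tin","salt_shaker","dial_timer","marker_pen"]:
        for r in ctrl.spot_point(l,c)[:2]:
            P=w(f,r["location"]); uv=proj(f,P); print(l,round(r["confidence"],2),P,uv.round())
            cv2.circle(im,tuple(int(x) for x in uv),2,(255,0,255),-1)
    cv2.imwrite(f"pics/{c}1.png",im)
print(ctrl.sense())
E
```

```text
scene dict_keys(['pixels', 'fx', 'fy', 'cx', 'cy', 'world_from_camera']) 388.0336319808677 [-0.1947  1.0889  0.6424]
foot_center 0.63 [0.4407 0.2011 0.0297] [287. 235.]
viewing_spot 0.94 [0.5762 0.1741 0.0213] [259. 223.]
focal_mark 0.39 [0.686  0.1897 0.1258] [231. 189.]
loupe_grip 0.71 [0.4767 0.4129 0.0112] [234. 266.]
lens_center 0.84 [0.5734 0.4436 0.0067] [203. 261.]
stand 0.65 [0.5822 0.1685 0.0002] [259. 227.]
collar 0.47 [0.684  0.1867 0.1236] [232. 190.]
small_tin 0.73 [0.7028 0.3464 0.0016] [197. 237.]
salt_shaker 0.84 [0.6849 0.4387 0.0009] [179. 251.]
salt_shaker 0.68 [0.4791 0.4199 0.0004] [232. 270.]
dial_timer 0.59 [0.3605 0.4881 0.0002] [247. 298.]
marker_pen 0.65 [0.4805 0.4149 0.0108] [232. 266.]
top dict_keys(['pixels', 'fx', 'fy', 'cx', 'cy', 'world_from_camera']) 408.4183698050797 [0.372  0.1509 1.2678]
foot_center 0.63 [0.4369 0.2001 0.0296] [267. 244.]
foot_center 0.26 [ 0.58    0.1731 -0.0009] [276. 199.]
viewing_spot 0.61 [0.5777 0.175  0.0225] [275. 198.]
focal_mark 0.56 [0.6843 0.1931 0.1238] [268. 156.]
loupe_grip 0.74 [0.4854 0.4188 0.011 ] [196. 228.]
l
[... 360 characters left out ...]
er_pen 0.64 [ 0.3419 -0.2059  0.0044] [400. 276.]
marker_pen 0.49 [ 0.6842  0.442  -0.0026] [192. 166.]
{'time': 1.2, 'joint_positions': array([ 1.0804,  0.4345,  0.025 ,  1.5732, -0.0116,  1.134 , -0.0751]), 'qd': array([ 0.0007,  0.0001, -0.0016,  0.0002, -0.0007, -0.0001,  0.0013]), 'joint_torque': array([  0.0002, -67.0306,   1.0233, -31.6561,   0.0151,   0.0027,
         0.    ]), 'ee_pos': array([ 0.2363, -0.5786,  0.304 ]), 'orientation': array([[ 0.9258,  0.3781,  0.    ],
       [ 0.3781, -0.9258, -0.0001],
       [-0.    ,  0.0001, -1.    ]]), 'force': array([ 0.2824, -1.0261, -0.8743]), 'moment': array([-0.0269, -0.0114, -0.0145]), 'finger_force': 0.0, 'width': 0.9965108700997274}
```

View pics/scene1.png

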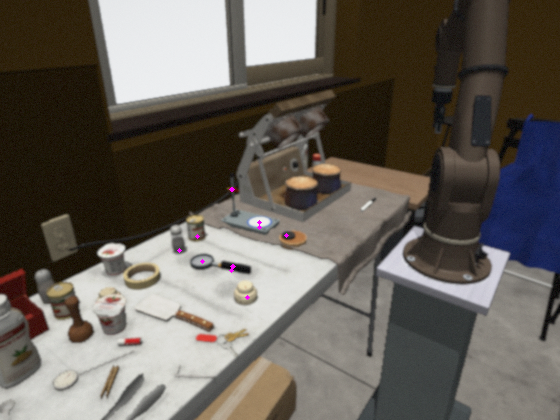

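View pics/top1.png

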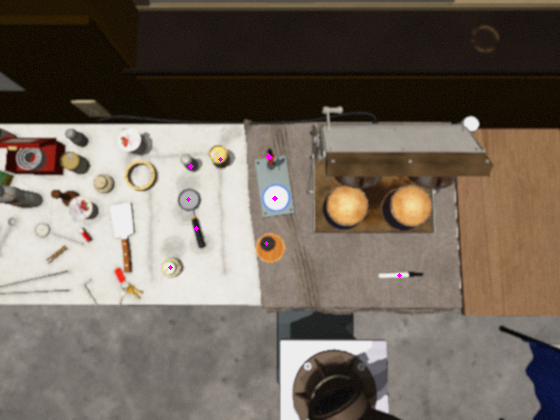

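The pictures match the detections: foot on the orange trivet (top 267,244), ring (275,198), collar (268,156), loupe lens (189,200) with its handle at (196,228), and the press to the right at x>0.47. The pen hit from the scene camera is false; the one from the top camera is right. I'll turn to the loupe yaw (≈0.3) and travel over to the trivet.

```bash
python3 -m jog '{"dp":[[0,0,0],[19,-30,0],[19,-30,0],[19,-30,0],[19,-30,0],[19,-30,0],[19,-30,0],[19,-30,0],[19,-30,0],[19,-30,0],[19,-30,0],[19,-30,0],[19,-30,0],[19,-30,0],[19,-30,0],[15,-27,0],[15,-27,0],[15,-27,0],[15,-27,0],[15,-27,0]],"angular":[[0,0,0.088],[0,0,0],[0,0,0],[0,0,0],[0,0,0],[0,0,0],[0,0,0],[0,0,0],[0,0,0],[0,0,0],[0,0,0],[0,0,0],[0,0,0],[0,0,0],[0,0,0],[0,0,0],[0,0,0],[0,0,0],[0,0,0],[0,0,0]],"gripper":[1,1,1,1,1,1,1,1,1,1,1,1,1,1,1,1,1,1,1,1]}' 30
python3 -m jog '{"dp":[[15,-27,10],[15,-27,10],[15,-27,10],[15,-27,10],[10,-15,10],[0,0,0]],"angular":[[0,0,0],[0,0,0],[0,0,0],[0,0,0],[0,0,0],[0,0,0]],"gripper":[1,1,1,1,1,1]}'
cat > look.py <<'E'
import sys
from h import *
np.set_printoptions(precision=4,suppress=True)
f=None
s=ctrl.sense(); R=np.array(s["orientation"]); p=np.array(s["ee_pos"]); print(s["time"],p,"yaw",np.arctan2(R[1,0],R[0,0]),"w",s["width"],s["finger_force"])
for c in sys.argv[2].split(","):
    f=ctrl.grab_frame(c); im=f["pixels"].copy()
    for l in sys.argv[3:]:
        for r in ctrl.spot_point(l,c)[:2]:
            P=w(f,r["location"]); uv=proj(f,P); print(c,l,round(r["confidence"],2),P,uv.round(),"tool-frame mm",(R.T@(P-p)*1000).round(1))
            cv2.circle(im,tuple(int(x) for x in uv),2,(255,0,255),-1)
    if sys.argv[1]!="-": cv2.imwrite(f"pics/{sys.argv[1]}_{c}.png",im)
E
python3 look.py a wrist,top,scene foot_center viewing_spot
```

```text
time: 3.2
ee_pos: [0.3984, 0.0536, 0.3042]
orientation: [[0.955, 0.295, 0.001], [0.295, -0.955, -0.0], [0.001, 0.0, -1.0]]
force: [0.1, -0.5, 0.4]
width: 0.997
finger_force: 0.0
time: 3.8
ee_pos: [0.4286, 0.1929, 0.253]
orientation: [[0.954, 0.298, -0.001], [0.298, -0.954, 0.001], [-0.001, -0.001, -1.0]]
force: [-0.5, -0.3, 0.1]
width: 0.999
finger_force: 0.0
3.8 [0.4286 0.1929 0.253 ] yaw 0.30309122089636603 w 0.9988795519389908 0.0
wrist foot_center 0.67 [0.4381 0.2001 0.0318] [275. 187.] tool-frame mm [ 11.4  -3.7 221.2]
wrist viewing_spot 0.89 [0.5815 0.1783 0.0215] [355.  22.] tool-frame mm [141.8  59.9 231.2]
top foot_center 0.74 [0.6846 0.1914 0.1241] [269. 156.] tool-frame mm [244.   78.  128.6]
top viewing_spot 0.86 [0.581  0.1728 0.0234] [276. 197.] tool-frame mm [139.7  65.  229.4]
scene foot_center 0.45 [0.4391 0.1991 0.0291] [287. 235.] tool-frame mm [ 12.1  -2.5 223.9]
scene viewing_spot 0.76 [0.5769 0.1747 0.0221] [259. 223.] tool-frame mm [136.3  61.9 230.6]
scene viewing_spot 0.43 [0.5725 0.4439 0.0062] [203. 262.] tool-frame mm [ 212.5 -196.3  246.9]
```

View pics/a_wrist.png

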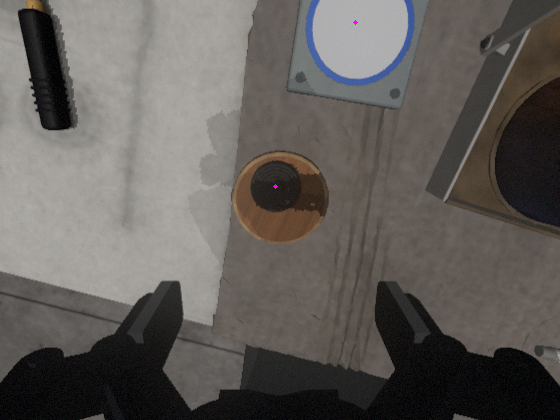

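The wrist view shows the foot disc at (276,187), agreeing with the detection, and the ring at about (360,25). I'll descend and grip with the fingertips.

```bash
python3 -m jog '{"dp":[[6,-2,30],[5,-1,30],[0,0,30],[0,0,30],[0,0,20],[0,0,12],[0,0,5],[0,0,0],[0,0,0],[0,0,0],[0,0,0],[0,0,0],[0,0,0],[0,0,0]],"angular":[[0,0,0],[0,0,0],[0,0,0],[0,0,0],[0,0,0],[0,0,0],[0,0,0],[0,0,0],[0,0,0],[0,0,0],[0,0,0],[0,0,0],[0,0,0],[0,0,0]],"gripper":[1,1,1,1,1,1,1,1,0.4,0.4,0.4,0.4,0.4,0.4]}' 30; python3 look.py b wrist foot_center
```

```text
time: 5.65
ee_pos: [0.4388, 0.1968, 0.0979]
orientation: [[0.955, 0.295, 0.001], [0.295, -0.955, 0.0], [0.001, 0.0, -1.0]]
force: [-1.9, -0.8, 9.1]
width: 0.51
finger_force: 29.2
5.65 [0.4388 0.1968 0.0979] yaw 0.29961402677361687 w 0.509625075697172 29.169707000255585
wrist foot_center 0.73 [0.4395 0.1981 0.0298] [278. 287.] tool-frame mm [ 0.9 -1.1 68.1]
```

View pics/b_wrist.png

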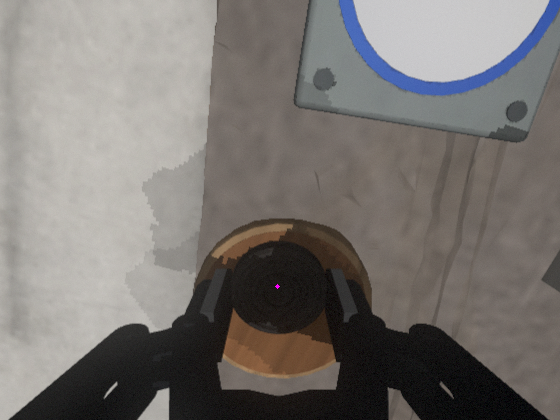

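The foot is held between the pads (278,287) with a 43 mm opening. I'll lift it and carry it over the ring.

```bash
python3 -m jog '{"dp":[[0,0,-15],[0,0,-20],[0,0,-20],[20,10,0],[20,10,0],[22,10,0],[22,10,0],[22,11,0],[20,11,0],[0,0,0],[0,0,0]],"angular":[[0,0,0],[0,0,0],[0,0,0],[0,0,0],[0,0,0],[0,0,0],[0,0,0],[0,0,0],[0,0,0],[0,0,0],[0,0,0]],"gripper":[0.4,0.4,0.4,0.4,0.4,0.4,0.4,0.4,0.4,0.4,0.4]}' 30; python3 look.py c wrist,top,scene foot_center viewing_spot focal_mark
```

```text
time: 6.85
ee_pos: [0.5769, 0.1745, 0.1518]
orientation: [[0.956, 0.295, -0.0], [0.295, -0.956, 0.0], [-0.0, -0.0, -1.0]]
force: [0.4, 0.8, -0.6]
width: 0.505
finger_force: 30.8
6.85 [0.5769 0.1745 0.1518] yaw 0.2990260974536535 w 0.5048901751478977 30.758419632911682
wrist foot_center 0.56 [0.5756 0.1762 0.0855] [275. 292.] tool-frame mm [-0.7 -2.1 66.4]
wrist viewing_spot 0.55 [0.5797 0.1759 0.0218] [279. 233.] tool-frame mm [  3.1  -0.5 130. ]
top foot_center 0.62 [0.5729 0.4475 0.0062] [188. 201.] tool-frame mm [  76.7 -262.   145.7]
top viewing_spot 0.7 [0.5815 0.1767 0.0233] [275. 197.] tool-frame mm [  5.1  -0.7 128.5]
scene foot_center 0.57 [0.5791 0.1732 0.0841] [258. 206.] tool-frame mm [ 1.7  1.9 67.7]
scene viewing_spot 0.89 [0.5812 0.1776 0.0193] [258. 223.] tool-frame mm [  5.1  -1.7 132.6]
scene focal_mark 0.58 [0.6832 0.1882 0.1257] [232. 189.] tool-frame mm [105.6  18.2  26. ]
```

View pics/c_wrist.png

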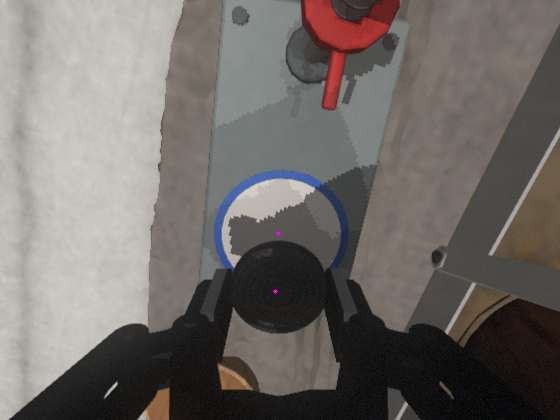

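The foot is level in the pads (280,287), and the ring centre by its outline is about (281,236), nearly straight below. I'll shift +2 mm in x, lower 54 mm and release.

```bash
python3 -m jog '{"dp":[[2,0,15],[0,0,15],[0,0,12],[0,0,8],[0,0,4],[0,0,0.5],[0,0,0],[0,0,0],[0,0,0],[0,0,0],[0,0,0],[0,0,0],[0,0,0],[0,0,-10],[0,0,-25],[0,0,-30],[0,0,-30],[0,0,0]],"angular":[[0,0,0],[0,0,0],[0,0,0],[0,0,0],[0,0,0],[0,0,0],[0,0,0],[0,0,0],[0,0,0],[0,0,0],[0,0,0],[0,0,0],[0,0,0],[0,0,0],[0,0,0],[0,0,0],[0,0,0],[0,0,0]],"gripper":[0.4,0.4,0.4,0.4,0.4,0.4,0.4,0.7,0.8,0.8,0.8,0.8,0.8,0.8,0.8,0.8,0.8,0.8]}' 30; python3 look.py d wrist,scene foot_center viewing_spot loupe_grip lens_center focal_mark
```

```text
time: 9.25
ee_pos: [0.581, 0.1764, 0.1974]
orientation: [[0.955, 0.295, 0.007], [0.295, -0.955, 0.003], [0.007, -0.0, -1.0]]
force: [0.2, -0.9, -0.6]
width: 0.798
finger_force: 0.0
9.25 [0.581  0.1764 0.1974] yaw 0.29971882278040446 w 0.7977496054207197 0.0
wrist foot_center 0.86 [0.5771 0.1755 0.031 ] [279. 226.] tool-frame mm [ -5.2  -0.2 166.4]
wrist focal_mark 0.68 [0.6769 0.1908 0.1242] [318.  65.] tool-frame mm [95.4 14.6 74. ]
scene foot_center 0.45 [0.5795 0.1758 0.0293] [258. 221.] tool-frame mm [ -2.8   0.3 168.1]
scene viewing_spot 0.87 [0.5788 0.1743 0.0226] [259. 222.] tool-frame mm [ -4.    1.5 174.8]
scene loupe_grip 0.66 [0.4775 0.4122 0.0112] [234. 266.] tool-frame mm [ -30.6 -255.7  186.1]
scene lens_center 0.83 [0.5699 0.4464 0.0081] [203. 262.] tool-frame mm [  67.7 -261.1  189.9]
scene focal_mark 0.57 [0.6838 0.1882 0.129 ] [232. 188.] tool-frame mm [101.2  19.1  69.2]
```

View pics/d_wrist.png

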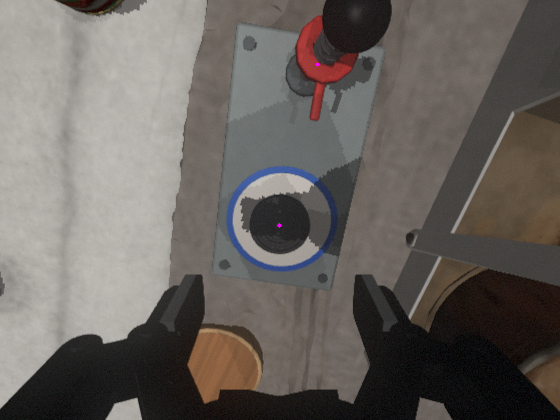

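The foot lies flat at (280,225) inside the ring centred at (282,218), about 4 mm off-centre, which is within tolerance. On to the loupe.

```bash
python3 -m jog '{"dp":[[-5,-31,0],[-5,-31,0],[-5,-31,0],[-5,-31,0],[-5,-31,0],[-5,-31,0],[-5,-30,0],[-4,-30,0],[0,0,0],[0,0,0]],"angular":[[0,0,0],[0,0,0],[0,0,0],[0,0,0],[0,0,0],[0,0,0],[0,0,0],[0,0,0],[0,0,0],[0,0,0]],"gripper":[0.8,0.8,0.8,0.8,0.8,0.8,0.8,0.8,0.8,0.8]}' 40; python3 look.py e wrist,top loupe_grip lens_center foot_center focal_mark
```

```text
time: 10.85
ee_pos: [0.4686, 0.3993, 0.1922]
orientation: [[0.955, 0.297, -0.0], [0.297, -0.955, -0.0], [-0.0, 0.0, -1.0]]
force: [-0.3, -0.8, 0.7]
width: 0.797
finger_force: 0.0
10.85 [0.4686 0.3993 0.1922] yaw 0.30160356810386524 w 0.7965205498798219 0.0
wrist loupe_grip 0.62 [0.4775 0.4171 0.008 ] [261. 195.] tool-frame mm [ 13.9 -14.3 184.2]
wrist loupe_grip 0.6 [ 0.4813  0.4169 -0.0031] [263. 187.] tool-frame mm [ 17.4 -13.  195.3]
wrist lens_center 0.72 [0.5759 0.4509 0.0085] [254.  46.] tool-frame mm [117.9 -17.4 183.7]
wrist foot_center 0.63 [0.572  0.4501 0.0076] [253.  53.] tool-frame mm [113.9 -17.8 184.6]
wrist foot_center 0.25 [0.364  0.4928 0.0007] [142. 288.] tool-frame mm [ -72.1 -120.3  191.5]
top loupe_grip 0.54 [0.5769 0.1717 0.0279] [276. 198.] tool-frame mm [ 35.8 249.5 164.3]
top lens_center 0.78 [0.5729 0.4476 0.0042] [188. 201.] tool-frame mm [114.  -15.1 188. ]
top foot_center 0.75 [0.5804 0.1703 0.0309] [277. 197.] tool-frame mm [ 38.8 251.9 161.3]
top focal_mark 0.5 [0.6843 0.1895 0.1227] [270. 156.] tool-frame mm [143.6 264.5  69.5]
```

View pics/e_wrist.png

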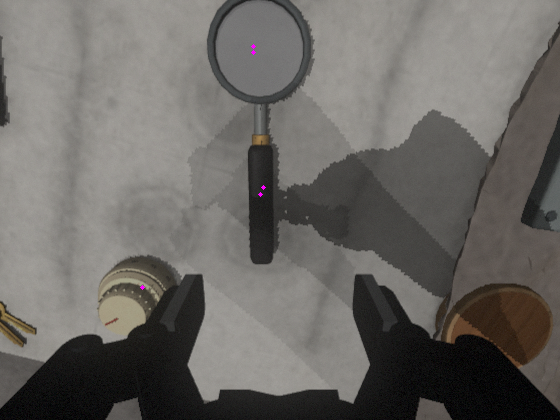

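The wrist view shows the loupe parallel to the image vertical: lens at (260,50), handle from (260,145) to (261,264). So the yaw is right, and the grip is about 15 mm ahead and 13 mm to the -y side. I'll grasp near the balance point.

```bash
python3 -m jog '{"dp":[[11,-7,20],[11,-6,20],[0,0,25],[0,0,25],[0,0,15],[0,0,8],[0,0,2],[0,0,0],[0,0,0],[0,0,0],[0,0,0],[0,0,0],[0,0,0],[0,0,0],[0,0,0]],"angular":[[0,0,0],[0,0,0],[0,0,0],[0,0,0],[0,0,0],[0,0,0],[0,0,0],[0,0,0],[0,0,0],[0,0,0],[0,0,0],[0,0,0],[0,0,0],[0,0,0],[0,0,0]],"gripper":[0.8,0.8,0.8,0.8,0.8,0.8,0.8,0.1,0.1,0.1,0.1,0.1,0.1,0.1,0.1]}' 40; python3 look.py - wrist loupe_grip lens_center
```

```text
time: 12.85
ee_pos: [0.4867, 0.4181, 0.0784]
orientation: [[0.955, 0.295, 0.001], [0.295, -0.955, 0.001], [0.001, -0.001, -1.0]]
force: [-0.0, -0.3, 7.5]
width: 0.196
finger_force: 40.8
12.85 [0.4867 0.4181 0.0784] yaw 0.2996959607296855 w 0.19604369229980276 40.7927280664444
wrist loupe_grip 0.55 [0.4806 0.4147 0.009 ] [283. 300.] tool-frame mm [-6.9  1.4 69.4]
wrist lens_center 0.59 [0.5732 0.4488 0.0092] [270.  75.] tool-frame mm [91.6 -3.8 69.4]
```

The handle is gripped (16.7 mm opening, 41 N). Next: lift about 119 mm, turn to yaw 0 for clearance from the press, and carry it towards the ring.

```bash
python3 -m jog '{"dp":[[0,0,-5],[0,0,-14],[0,0,-25],[0,0,-25],[0,0,-25],[0,0,-25],[0,0,0],[0,0,0],[0,0,0],[0,0,0],[0,0,0],[0,0,0]],"angular":[[0,0,0],[0,0,0],[0,0,0],[0,0,0],[0,0,0],[0,0,0],[0,0,0.075],[0,0,0.075],[0,0,0.075],[0,0,0.075],[0,0,0],[0,0,0]],"gripper":[0.1,0.1,0.1,0.1,0.1,0.1,0.1,0.1,0.1,0.1,0.1,0.1]}' 40
python3 -m jog '{"dp":[[0,14,0],[0,25,0],[0,27,0],[0,27,0],[0,27,0],[0,27,0],[0,27,0],[0,25,0],[0,20,0],[0,14,0],[0,8,0],[0,0,0],[0,0,0],[0,0,0]],"angular":[[0,0,0],[0,0,0],[0,0,0],[0,0,0],[0,0,0],[0,0,0],[0,0,0],[0,0,0],[0,0,0],[0,0,0],[0,0,0],[0,0,0],[0,0,0],[0,0,0]],"gripper":[0.1,0.1,0.1,0.1,0.1,0.1,0.1,0.1,0.1,0.1,0.1,0.1,0.1,0.1]}' 40
python3 look.py f wrist,scene,top lens_center loupe_grip foot_center focal_mark
```

```text
time: 14.2
ee_pos: [0.4862, 0.4177, 0.197]
orientation: [[1.0, 0.002, 0.0], [0.002, -1.0, 0.0], [0.0, -0.0, -1.0]]
force: [-0.3, 0.7, -1.0]
width: 0.197
finger_force: 39.8
time: 15.6
ee_pos: [0.4862, 0.1778, 0.1965]
orientation: [[1.0, 0.001, 0.0], [0.001, -1.0, 0.001], [0.0, -0.001, -1.0]]
force: [0.5, 0.6, -1.7]
width: 0.201
finger_force: 39.8
15.6 [0.4862 0.1778 0.1965] yaw 0.0013776373709526786 w 0.20110592054095366 39.79343891143799
wrist lens_center 0.9 [0.5796 0.1818 0.124 ] [270.  69.] tool-frame mm [93.5 -3.8 72.5]
wrist loupe_grip 0.65 [0.4786 0.1802 0.1269] [275. 301.] tool-frame mm [-7.6 -2.4 69.6]
scene lens_center 0.66 [0.5767 0.1767 0.1255] [258. 195.] tool-frame mm [90.6  1.3 71. ]
scene loupe_grip 0.6 [0.4767 0.1736 0.1292] [282. 201.] tool-frame mm [-9.5  4.3 67.3]
scene foot_center 0.58 [0.5813 0.1733 0.0314] [258. 220.] tool-frame mm [ 95.1   4.7 165.1]
scene foot_center 0.19 [0.576  0.1712 0.0268] [260. 221.] tool-frame mm [ 89.8   6.9 169.7]
scene focal_mark 0.49 [0.6803 0.1873 0.1271] [233. 189.] tool-frame mm [194.1  -9.1  69.4]
top focal_mark 0.55 [0.6823 0.1903 0.1205] [269. 157.] tool-frame mm [196.1 -12.2  76. ]
top focal_mark 0.36 [0.684  0.188  0.1276] [270. 156.] tool-frame mm [197.8  -9.9  68.9]
```

View pics/f_wrist.png

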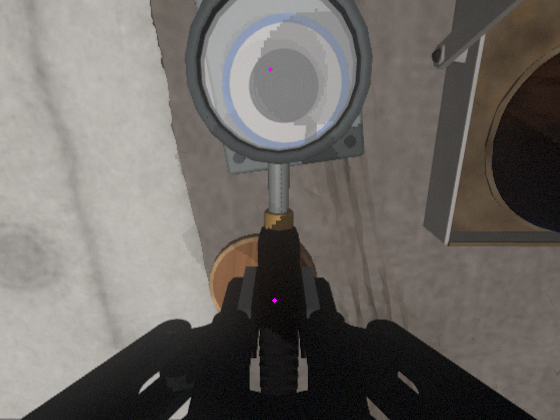

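```bash
python3 -c "
import cv2
a=cv2.imread('pics/f_scene.png')[150:270,170:330]
cv2.imwrite('pics/f_crop.png',cv2.resize(a,None,fx=5,fy=5,interpolation=cv2.INTER_CUBIC))"
```

```text
(no output)
```

View pics/f_crop.png

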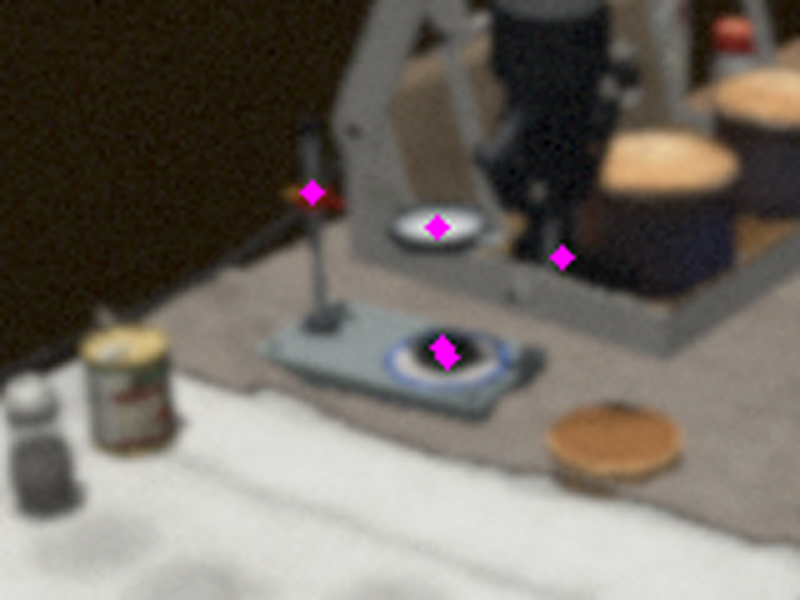

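The loupe hangs level over the stand. In the wrist view the lens centre is at (280,70) and the foot, seen through it, at (284,85). In the scene view the lens sits level with the collar. I'll turn those pixels into the horizontal offset.

Run:
```python
from h import *
f=ctrl.grab_frame("wrist")
L=ray(f,280,70,.126);F=ray(f,284,85,.034);print(L,F,(F-L)*1000)
z=[]
for c in ("wrist","scene","top")*2:
    g=ctrl.grab_frame(c)
    for l,o in(("focal_mark",0),("collar",.005),("lens_center",0)):
        r=ctrl.spot_point(l,c)
        if r: print(c,l,round(r[0]["confidence"],2),w(g,r[0]["location"]).round(4))
```

```text
[0.57929094 0.17650285 0.126     ] [0.57837738 0.17356455 0.034     ] [ -0.91356146  -2.9382969  -92.        ]
wrist lens_center 0.67 [0.5778 0.1815 0.1279]
scene collar 0.41 [0.682  0.1913 0.12  ]
scene lens_center 0.74 [0.577  0.1712 0.0222]
top focal_mark 0.62 [0.6861 0.1888 0.1255]
top collar 0.69 [ 7.067e-01  3.512e-01 -7.000e-04]
wrist lens_center 0.72 [0.5789 0.1787 0.1276]
scene focal_mark 0.46 [0.6864 0.1863 0.1284]
scene collar 0.36 [0.6845 0.187  0.124 ]
scene lens_center 0.53 [0.5759 0.1754 0.1263]
top focal_mark 0.59 [0.6838 0.1874 0.1244]
top collar 0.53 [0.6818 0.1925 0.1223]
```

The lens is within 3 mm horizontally and about 1 mm in height. A 2 mm nudge, settle, hand in.

```bash
python3 -m jog '{"dp":[[0,1,0],[-0.5,1,-0.5],[0,0,0],[0,0,0],[0,0,0],[0,0,0],[0,0,0],[0,0,0],[0,0,0],[0,0,0],[0,0,0],[0,0,0]],"angular":[[0,0,0],[0,0,0],[0,0,0],[0,0,0],[0,0,0],[0,0,0],[0,0,0],[0,0,0],[0,0,0],[0,0,0],[0,0,0],[0,0,0]],"gripper":[0.1,0.1,0.1,0.1,0.1,0.1,0.1,0.1,0.1,0.1,0.1,0.1]}' 40; python3 -c "
from workcell import ctrl
print(ctrl.finish_job())"
```

```text
time: 18.8
ee_pos: [0.4858, 0.1746, 0.1969]
orientation: [[1.0, -0.0, 0.0], [-0.0, -1.0, -0.0], [0.0, 0.0, -1.0]]
force: [0.6, 0.3, -1.1]
width: 0.197
finger_force: 39.8
the job is handed in; nothing more can be done
None
```

I handed the job in at 18.8 s with the foot released flat in the blue ring, about 4 mm off centre, and the loupe held level over it, measured within about 3 mm of the foot centre and 1 mm of the collar height; no verdict came back.

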